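# Fasten the open toolbox

## Robot

A 6-joint arm with a two-finger parallel gripper is mounted at the origin on the work surface. World frame = base frame: x ahead of the robot, y to its left, z up, the work surface at z = 0. Lengths are in m, angles in rad, forces in N, time in s.
With the tool pointing down it reaches from about 0.35 to 0.85 m from the base axis. Payload 8.1 kg.
Tool frame: the origin (TCP) lies at the very end of the fingers, on their centre line; the grasp point (between the pads) lies 19 mm behind it (robot.pinch_z is the z of the grasp point in the tool frame, in m); z points along the fingers, y is the direction in which the jaws open and shut (so a half turn about z gives the same grasp; the last joint's range is limited). The gripper opens to 93 mm and grips with 3 to 60 N. Pads are 15 mm wide; open, the fingers measure 128 mm over their backs; the gripper's body (75 mm by 188 mm) begins 65 mm behind the grasp point.
Start: joints at [1.178, 0.13, 1.488, -0, 1.523, -0.085], TCP at [0.182, 0.572, 0.219] pointing down, gripper open.
Joint ranges: [-2.96, 2.96], [-0.89, 2.26], [0.02, 2.5], [-1.34, 4.48], [0, 2.73], [-2.66, 2.66]. Speed limits (rad/s): [2.39, 2.39, 2.79, 3.14, 3.14, 3.14].

## Interface

Orientations are given as a rotation vector (axis times angle).
In Python, from plant import robot gives the robot as it stands.
- The arm moves only by the tool drive_tool, never from a script. Its argument "steps" is a list of rows, each an object of numbers: "jaw": the opening, from 0 (shut) to 1 (fully open); "tx", "ty", "tz": the shift along the tool's x, y, z scaled (see below); "turn": the turn about the tool's z scaled (see below). A call has 1 to 12 rows; each row is the pose to reach, as a shift and turn from the pose commanded when the call began, along the tool's axes at that moment, turning the shorter way round; what a row does not reach only later rows make up. The controller multiplies each number of a shift by 0.3 m and each number of a turn by 180 degrees. A row lasts 1/10 s, in which the tool goes at most 50 mm and 8.59 degrees, less where a joint would pass 70% of its speed; a pose out of reach is approached as far as the arm can. A call with a number of a shift or a turn outside -1 to 1 is refused whole. A call with a gripper value outside its range is refused whole. The fingers move at their own pace and stop on an object; "force" is the grip in N (left out, the last holds). Time passes only in rows, so rows that repeat a pose let the fingers close. It gives the time, the measured TCP pose, the force and the opening at its end, in the units of the state.
- robot.read_state(): the state, without advancing time (a new reading comes with each control period).
- robot.read_camera(name): name is "scene" or "side" or "wrist"; returns (picture, depth): 400x640x3 uint8, blue, green, red; 400x640 float32, m along the optical axis (not along the pixel's ray), 0 where there is no reading.
- robot.get_calibration(name): a dict with "fx", "fy", "cx", "cy" (pixels), "eye" and "attitude" of the camera in the world. Camera axes: x right, y down, z forward; pixel columns grow to the right and rows downward; lengths in m; the calibration is good to about 2 mm. The wrist camera is an equidistant fisheye: a pixel r from the principal point sees the ray r / f radians off the axis. A picture is of the moment at which its call begins: read the wrist's pose just before it. get_calibration takes no time and is no camera call; for the wrist camera it gives the pose at the moment of the call.
- robot.close_job(): hands the job in, once; it reports no verdict.
The state is a dict: "t": time; "q": joint angles; "dq": joint speeds; "joint_torque": joint torques, N m; "tool_pos": TCP position; "orientation": TCP orientation; "force": force on the tool from outside, world axes, zero at the start; "wrist_torque": the same for the moment, N m; "opening": finger opening in m.
Only numpy, scipy, OpenCV 4.12 (cv2) and the standard library are available. Lean on these libraries where they do the work, as an engineer would, in place of code of your own. Each camera call takes 0.05 s, during which the arm holds its last target.

## Task

One of the two toolboxes on the model-maker's bench is unfastened: the latch lever on its top stands up, with its wire loop folded back. Flip the loop over so that it drops behind the keeper hook, then swing the lever back and press it down flat past its centre, so that the loop is drawn tight and stays so by itself. Leave the toolbox that is already fastened and the glue bottle alone.

Things in the scene. Friction and masses are not known exactly. Their poses are not given: they have to be found in the camera images.
- toolbox: Unfastened toolbox, fixed: black, orange lid halves, 260 x 164 mm, top z = 95 mm. Origin: centre of underside; z up, x along its length from lever half to keeper half. Steel draw latch on top along y = 0: lever pivot (axis y) at x = -30, z = 109 mm; keeper hook 16 mm wide, x = 18 to 28, top z = 109, lip to +x with underside z = 106; bar seat x = 26 yields to -x, 5 N per mm.
- lever (a joint): Lever angle, rad: 0 flat, pointing to the box's -x; 1.57 upright; starts 1.75 to 2.05, leaning to the keeper. 20 mm wide, 75 mm long from pivot; closing face (upper when flat) 5 mm off the pivot, 8 at the tip. Stays where left (0.05 N m); hooked, needs 1 to 3 N at the tip, snaps shut below 0.3. Keep it above 1.5 until the loop is down. Loop's hinge: 24 mm from pivot, at angle lever - 0.21.
- loop_bar (a point): Middle of the wire loop's end bar (5 mm wire, 34 mm wide, bar 77 mm from the loop's hinge on the lever); beyond it a thumb tab 28 x 16 mm, bent up 34 degrees. Swings freely. Starts leaning 20 to 40 degrees back from upright, on a stop; pushed 15 degrees past upright to +x it falls round the lever, bar landing on the lid past the keeper. Tight: under the lip, x = 21 to 26, z = 99 to 104 in the box.
- other_toolbox: The other toolbox, fixed, same shape, size and axes, origin at the centre of its underside; its latch is already fastened: lever flat, loop over the keeper. To be left alone.
- glue_mid (a point): Centre (half-way up) of a small upright loose glue bottle, white with a red cone tip, 36 mm across, 90 mm tall, beyond the boxes. To be left alone.

How it is judged:
By the outcome, as a careful person would: the job done as asked, in the order asked, and still so for the second after the job is handed in, with the robot touching nothing.
It also fails if it takes over 42 s, if anything falls off the work surface, if the arm or the gripper's body presses on something with over 40 N, if the wrist force passes 120 N, or if a joint passes its speed limit or range.

## Working session

There is one attempt and no reset: what is moved stays moved. The work goes in short steps, Python scripts to look and compute and a tool call to move; the robot and the scene stay as the last step left them, time stands still between calls to the robot, and variables do not carry over. Pictures are saved under pics/ and viewed, and the job is handed in when it is done.

Besides the shell and the picture viewer there is one more tool, called after "Call:" as name([rows], argument=value, ...), one row to a line, values as JSON. drive_tool: Moves the arm, as the interface text tells. Its arguments: {"type":"object","properties":{"steps":{"type":"array"},"force":{"type":"number"}},"required":["steps"]}

```bash
ls; mkdir -p pics
cat > h.py <<'E'
import numpy as np, cv2
from scipy.spatial.transform import Rotation as R
from plant import robot
def snap(name,fn):
    c=robot.get_calibration(name); im,d=robot.read_camera(name)
    cv2.imwrite(f'pics/{fn}.png',im); np.savez(f'pics/{fn}.npz',im=im,d=d,**{k:np.array(v) for k,v in c.items()})
    return im,d,c
E
python3 - <<'E'
from h import *
for n in("scene","side","wrist"):
    im,d,c=snap(n,n+"0"); print(n,c)
s=robot.read_state(); print(s)
E
```

```text
pics
scene {'fx': 478.8111086311808, 'fy': 478.8111086311808, 'cx': 318.7905573583094, 'cy': 186.95194057428728, 'eye': array([ 1.34226369, -0.04670181,  0.80504723]), 'attitude': array([-1.84356392, -1.70948661,  0.69045401])}
side {'fx': 369.58916271635076, 'fy': 369.58916271635076, 'cx': 313.0044840568018, 'cy': 202.10690985897145, 'eye': array([0.59163079, 0.47790487, 0.61298814]), 'attitude': array([-0.12256433,  2.88078483, -1.1307613 ])}
wrist {'fx': 309.70691628693146, 'fy': 309.70691628693146, 'cx': 320.42628306889486, 'cy': 199.9948814022604, 'eye': array([0.10952305, 0.5946939 , 0.38380316]), 'attitude': array([2.34725884, 1.71795168, 0.23587257])}
{'t': 0.15, 'q': array([ 1.17761488e+00,  1.30978782e-01,  1.48901035e+00, -2.43851680e-05,
        1.52300951e+00, -8.53954726e-02]), 'dq': array([-0.00031242, -0.00228353, -0.00327054, -0.00162873, -0.00025683,
        0.00048123]), 'joint_torque': array([ 6.74652947e-04, -5.60475326e+01, -4.92333519e+01,  7.68192834e-02,
        3.05860292e-02, -8.02773980e-05]), 'tool_pos': array([0.18158777, 0.57140668, 0.21784406]), 'orientation': array([-4.81513598e-01, -3.10415841e+00,  2.15444752e-03]), 'force': array([-0.38764858,  0.14989289,  0.65398095]), 'wrist_torque': array([-0.01354779,  0.00333441,  0.01607379]), 'opening': 0.09327762453480919}
```

View pics/scene0.png

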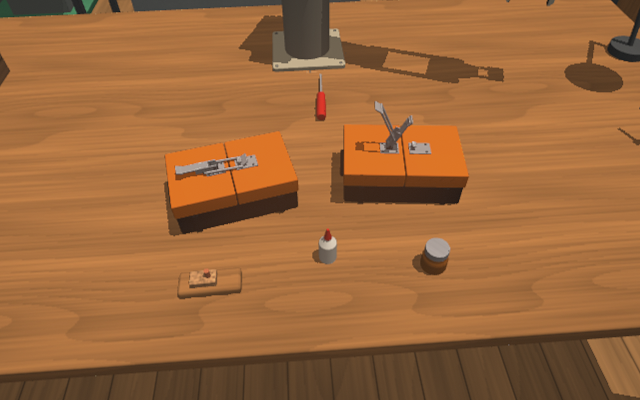

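View pics/side0.png

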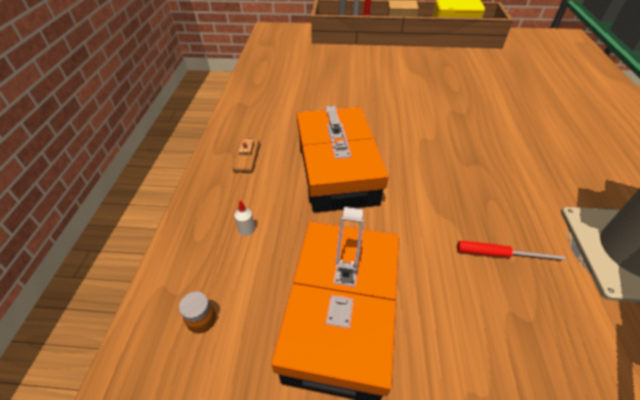

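View pics/wrist0.png

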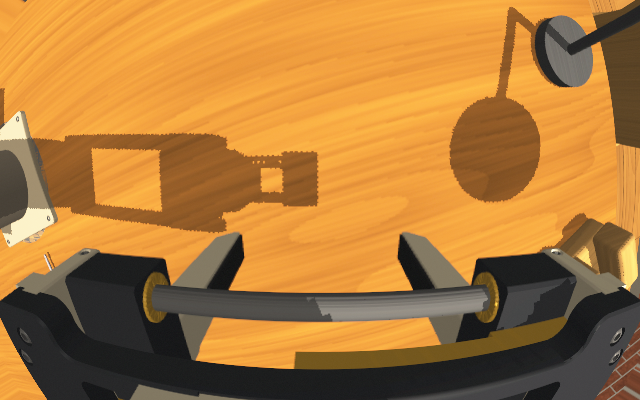

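The scene view shows the open toolbox at about (405,160), with its lever at (400,130), loop tab at (380,106) and keeper at (420,148). The fastened box is at about (230,175). Next I measure the poses.

```bash
cat >> h.py <<'E'
def cloud(fn):
    z=np.load(f'pics/{fn}.npz'); d=z['d']; v,u=np.mgrid[:400,:640]
    P=np.stack([(u-z['cx'])/z['fx']*d,(v-z['cy'])/z['fy']*d,d],-1)
    W=P@R.from_rotvec(z['attitude']).as_matrix().T+z['eye']
    W[d<=0]=np.nan
    return W,z['im']
E
python3 - <<'E'
from h import *
for n in("scene0","side0"):
    W,im=cloud(n); b,g,r=[im[...,i].astype(int) for i in range(3)]
    hsv=cv2.cvtColor(im,cv2.COLOR_BGR2HSV)
    m=(hsv[...,1]>215)&(r>150)&(abs(W[...,2]-.095)<.006)
    nl,lab,st,ce=cv2.connectedComponentsWithStats(m.astype(np.uint8))
    print(n,np.nanmedian(W[...,2][380:,200:400]))
    for i in range(1,nl):
        if st[i,4]<500: continue
        p=W[lab==i]; rc=cv2.minAreaRect(p[:,:2].astype(np.float32)); print(st[i],rc,np.median(p[:,2]))
E
```

```text
scene0 -0.7500483326758898
side0 -0.00011413987495789701
[ 297  108   91   78 4450] ((0.6014273166656494, -0.19385747611522675), (0.16259057819843292, 0.2621003985404968), 12.781576156616211) 0.09357203923455382
[  272   222   127   168 13759] ((0.5776956081390381, 0.18299341201782227), (0.26086944341659546, 0.16288474202156067), 84.00279235839844) 0.09374556045859295
```

Run:
```python
from h import *
W,im=cloud("scene0"); hsv=cv2.cvtColor(im,cv2.COLOR_BGR2HSV)
print(hsv[165,380],hsv[165,440],hsv[80,200],W[165,380],W[165,440])
for n in("scene0","side0"):
    W,im=cloud(n)
    m=(abs(W[...,2]-.095)<.008)&(W[...,1]>.02)&(W[...,1]<.35)&(W[...,0]>.4)&(W[...,0]<.75)
    p=W[m]; rc=cv2.minAreaRect(p[:,:2].astype(np.float32)); print(n,len(p),rc,np.median(p[:,2]))
    a=np.deg2rad(84); ex=np.array([np.cos(a),np.sin(a)]);ey=np.array([-ex[1],ex[0]])
    c=np.array([.5777,.183])
    q=W[...,:2]-c; X=q@ex*1e3; Y=q@ey*1e3; Z=W[...,2]*1e3
    m=(abs(X)<120)&(abs(Y)<60)&(Z>99)
    v,u=np.nonzero(m)
    # print in bins of z
    for z0 in range(98,240,6):
        k=m&(Z>=z0)&(Z<z0+6)
        if k.sum(): print(z0,k.sum(),'X',np.percentile(X[k],[2,25,50,75,98]).round(0),'Y',np.percentile(Y[k],[2,50,98]).round(0))
    s=cv2.resize(im[70:220,320:480] if n=="scene0" else im[180:400,240:440],None,fx=3.5 if n=="scene0" else 2.7,fy=3.5 if n=="scene0" else 2.7,interpolation=cv2.INTER_CUBIC)
    cv2.imwrite(f'pics/c_{n}.png',s)
```

```text
[ 13 209 221] [ 13 210 221] [ 14 159 185] [0.62755036 0.12251056 0.09651674] [0.63628406 0.2489467  0.09458757]
scene0 5939 ((0.5763485431671143, 0.18061746656894684), (0.26096898317337036, 0.16971619427204132), 84.0472183227539) 0.09435378333819022
98 22 X [-50. -30.  15.  18.  27.] Y [-18.  -4.   9.]
104 32 X [-41. -34.  17.  21.  23.] Y [-11.  -1.   9.]
110 34 X [-41. -38. -36. -32.  18.] Y [-10.  -7.  12.]
116 24 X [-39. -35. -32. -28. -24.] Y [-10.  -7.  10.]
122 17 X [-35. -34. -32. -29. -21.] Y [-11.  -7.   9.]
128 20 X [-31. -27. -24. -21. -17.] Y [-14.  -8.  11.]
134 37 X [-31. -29. -26. -20. -15.] Y [-16.  -6.  15.]
140 46 X [-34. -26. -21. -17. -12.] Y [-15.   3.  15.]
146 32 X [-37. -32. -20. -13. -11.] Y [-17.  -3.  15.]
152 35 X [-40. -37. -12.  -9.  -7.] Y [-18.  -3.  17.]
158 26 X [-42. -39. -23.  -7.  -4.] Y [-16.  -2.  17.]
164 27 X [-45. -42.  -5.  -4.  -1.] Y [-16.  -4.  16.]
170 51 X [-47. -23.  -0.   2.   8.] Y [-16.  -2.  15.]
176 26 X [-51. -49. -46.   5.   6.] Y [-15.   5.  15.]
182 10 X [-53. -52. -51. -50. -47.] Y [-18. -12.  16.]
188 9 X [-54. -53. -52. -5
[... 762 characters left out ...]
1. -28. -27. -22.  -8.] Y [-15.   7.  17.]
146 48 X [-33. -30. -29. -17.  -5.] Y [-16.  -1.  17.]
152 26 X [-34. -34. -33. -32.  -3.] Y [-15.  -7.  17.]
158 30 X [-38. -37. -36. -35. -34.] Y [-16.   1.  17.]
164 24 X [-40. -39. -38. -38.  -0.] Y [-15.   0.  17.]
170 75 X [-42. -40.   4.   8.  11.] Y [-15.   1.  17.]
176 59 X [-46. -44.   7.   9.  10.] Y [-16.   2.  17.]
182 28 X [-49. -47. -46. -45. -44.] Y [-15.  14.  18.]
188 27 X [-52. -51. -49. -48. -47.] Y [-16. -12.  17.]
194 28 X [-54. -52. -52. -51. -49.] Y [-15.  13.  17.]
200 135 X [-62. -59. -56. -54. -53.] Y [-15.   0.  16.]
206 125 X [-69. -67. -65. -63. -59.] Y [-13.   1.  14.]
212 1 X [-67. -67. -67. -67. -67.] Y [-9. -9. -9.]
```

View pics/c_scene0.png

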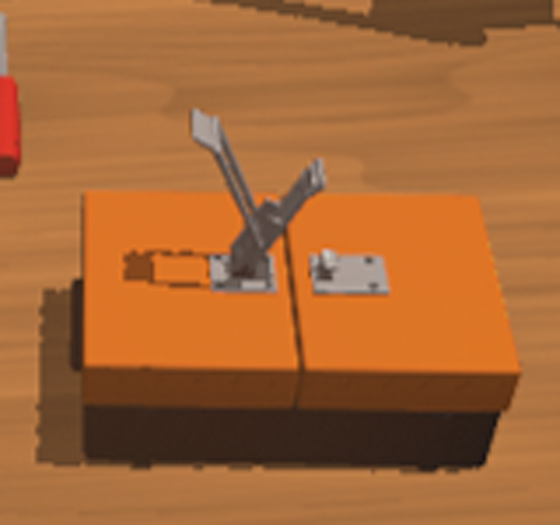

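View pics/c_side0.png

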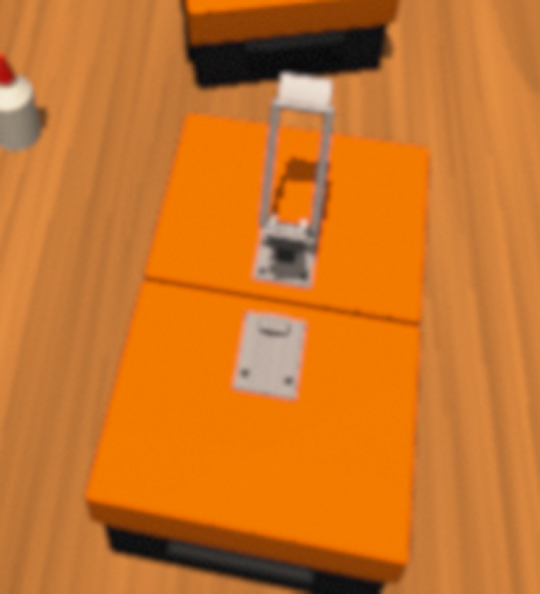

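```bash
cat >> h.py <<'E'
a=np.deg2rad(84); ex=np.array([np.cos(a),np.sin(a),0]);ey=np.array([-ex[1],ex[0],0]); C=np.array([.5772,.182,0])
def box(p): q=np.asarray(p)-C; return np.array([q@ex,q@ey,q[2]])*1e3
def wrl(X,Y,Z): return C+(X*ex+Y*ey)/1e3+np.array([0,0,Z/1e3])
def goto(pts):
    s=robot.read_state(); M=R.from_rotvec(s['orientation']).as_matrix()
    print('t',s['t'],'box',box(s['tool_pos']).round(1),'F',s['force'].round(1))
    for p in pts: print(p,(M.T@(wrl(*p)-s['tool_pos'])/.3).round(3))
    ty=M[:,1]; ang=np.arctan2(ex[1],ex[0])-np.arctan2(ty[1],ty[0]); ang=(ang+np.pi/2)%np.pi-np.pi/2
    print('turn',-ang/np.pi)
E
python3 -c "
from h import *
goto([(-112,0,300),(-112,0,195)])"
```

```text
t 0.15 box [345.9 434.1 217.8] F [-0.4  0.1  0.7]
(-112, 0, 300) [-1.725 -1.204 -0.272]
(-112, 0, 195) [-1.725 -1.203  0.078]
turn -0.0646375875112624
```

Call:
drive_tool([
  {"jaw": 0,"tx": -0.05,"ty": -0.03,"tz": -0.28,"turn": 0},
  {"jaw": 0,"tx": -0.2,"ty": -0.15,"tz": -0.28,"turn": -0.0646},
  {"jaw": 0,"tx": -0.86,"ty": -0.6,"tz": -0.28,"turn": -0.0646},
  {"jaw": 0,"tx": -0.86,"ty": -0.6,"tz": -0.28,"turn": -0.0646},
  {"jaw": 0,"tx": -0.86,"ty": -0.6,"tz": -0.28,"turn": -0.0646},
  {"jaw": 0,"tx": -0.86,"ty": -0.6,"tz": -0.28,"turn": -0.0646},
  {"jaw": 0,"tx": -0.86,"ty": -0.6,"tz": -0.28,"turn": -0.0646},
  {"jaw": 0,"tx": -0.86,"ty": -0.6,"tz": -0.28,"turn": -0.0646},
  {"jaw": 0,"tx": -0.86,"ty": -0.6,"tz": -0.28,"turn": -0.0646},
  {"jaw": 0,"tx": -0.86,"ty": -0.6,"tz": -0.28,"turn": -0.0646},
])

```text
t: 1.15
tool_pos: [0.3725, 0.3228, 0.3024]
orientation: [-0.165, -3.137, -0.001]
force: [0.6, -0.6, -0.6]
opening: 0.0177
```

```bash
python3 -c "
from h import *
goto([(-112,0,300),(-112,0,195)])"
```

```text
t 1.15 box [118.6 218.2 302.4] F [ 0.6 -0.6 -0.6]
(-112, 0, 300) [-0.728 -0.769  0.007]
(-112, 0, 195) [-0.728 -0.769  0.357]
turn -9.371096881383623e-05
```

Call:
drive_tool([
  {"jaw": 0,"tx": -0.728,"ty": -0.769,"tz": 0,"turn": 0},
  {"jaw": 0,"tx": -0.728,"ty": -0.769,"tz": 0,"turn": 0},
  {"jaw": 0,"tx": -0.728,"ty": -0.769,"tz": 0,"turn": 0},
  {"jaw": 0,"tx": -0.728,"ty": -0.769,"tz": 0,"turn": 0},
  {"jaw": 0,"tx": -0.728,"ty": -0.769,"tz": 0,"turn": 0},
  {"jaw": 0,"tx": -0.728,"ty": -0.769,"tz": 0,"turn": 0},
  {"jaw": 0,"tx": -0.728,"ty": -0.769,"tz": 0,"turn": 0},
  {"jaw": 0,"tx": -0.728,"ty": -0.769,"tz": 0,"turn": 0},
  {"jaw": 0,"tx": -0.728,"ty": -0.769,"tz": 0,"turn": 0},
  {"jaw": 0,"tx": -0.728,"ty": -0.769,"tz": 0.2,"turn": 0},
  {"jaw": 0,"tx": -0.728,"ty": -0.769,"tz": 0.35,"turn": 0},
  {"jaw": 0,"tx": -0.728,"ty": -0.769,"tz": 0.35,"turn": 0},
])

```text
t: 2.35
tool_pos: [0.5608, 0.0721, 0.1903]
orientation: [-0.16, -3.126, 0.001]
force: [-1.5, -0.1, -1.0]
opening: 0.0004
```

```bash
python3 -c "
from h import *
goto([(-112,0,195),(-40,0,195),(-30,0,195),(-15,0,195)])
snap('side','side1');im,_,_=snap('scene','scene1');snap('wrist','wrist1')
a=cv2.resize(im[40:220,280:480],None,fx=3,fy=3);cv2.imwrite('pics/c1.png',a)"
```

```text
t 2.35 box [-111.     4.8  190.3] F [-1.5 -0.1 -1. ]
(-112, 0, 195) [-0.016 -0.003 -0.016]
(-40, 0, 195) [-0.016  0.237 -0.016]
(-30, 0, 195) [-0.017  0.27  -0.016]
(-15, 0, 195) [-0.017  0.32  -0.016]
turn 0.0008744512942456208
```

View pics/c1.png

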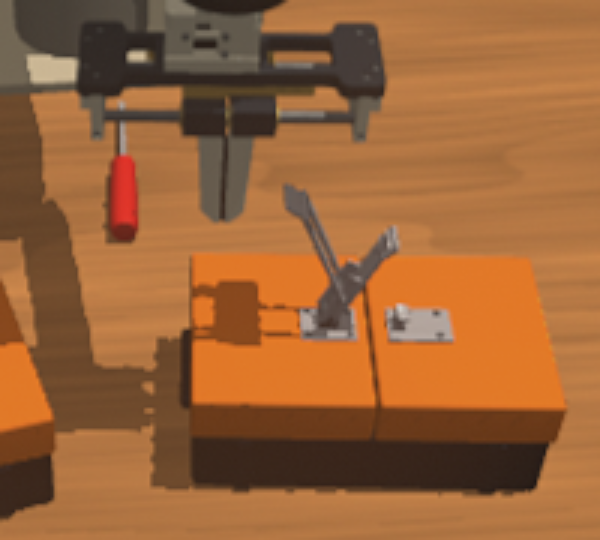

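View pics/side1.png

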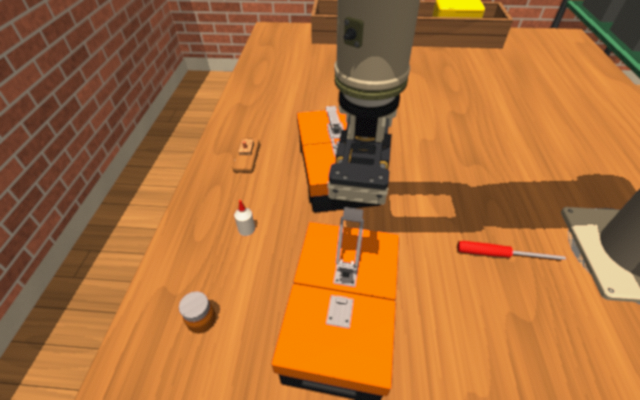

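View pics/wrist1.png

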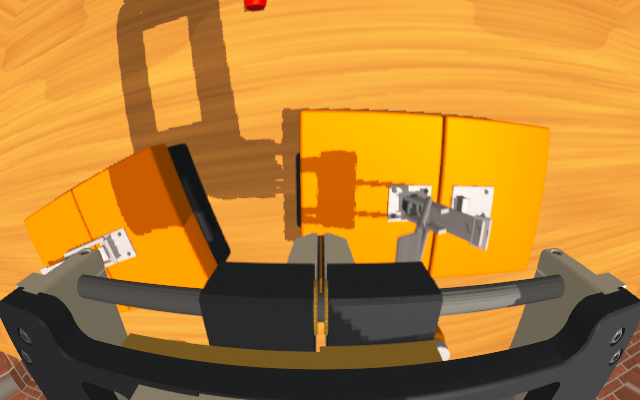

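The fingers are closed at crop (220,218) and clear of the loop tab at (295,195). They line up with the latch, and both boxes are undisturbed. Next I read the settled pose.

```bash
python3 -c "
from h import *
goto([(-112,0,195),(-40,0,195),(-20,0,195),(-10,0,195)])"
```

```text
t 2.5 box [-111.3   -0.7  199.6] F [ 0.1 -0.2  0.2]
(-112, 0, 195) [ 0.002 -0.002  0.015]
(-40, 0, 195) [0.002 0.238 0.015]
(-20, 0, 195) [0.002 0.304 0.016]
(-10, 0, 195) [0.002 0.338 0.016]
turn 0.000546488717218188
```

Call:
drive_tool([
  {"jaw": 0,"tx": 0,"ty": 0.033,"tz": 0.015,"turn": 0},
  {"jaw": 0,"tx": 0,"ty": 0.066,"tz": 0.015,"turn": 0},
  {"jaw": 0,"tx": 0,"ty": 0.099,"tz": 0.015,"turn": 0},
  {"jaw": 0,"tx": 0,"ty": 0.13,"tz": 0.015,"turn": 0},
  {"jaw": 0,"tx": 0,"ty": 0.16,"tz": 0.015,"turn": 0},
  {"jaw": 0,"tx": 0,"ty": 0.19,"tz": 0.015,"turn": 0},
  {"jaw": 0,"tx": 0,"ty": 0.215,"tz": 0.015,"turn": 0},
  {"jaw": 0,"tx": 0,"ty": 0.24,"tz": 0.015,"turn": 0},
  {"jaw": 0,"tx": 0,"ty": 0.26,"tz": 0.015,"turn": 0},
  {"jaw": 0,"tx": 0,"ty": 0.28,"tz": 0.015,"turn": 0},
  {"jaw": 0,"tx": 0,"ty": 0.28,"tz": 0.015,"turn": 0},
])

```text
t: 3.6
tool_pos: [0.5749, 0.1541, 0.1931]
orientation: [-0.164, -3.137, -0.0]
force: [0.4, 0.7, -0.5]
opening: 0.0007
```

```bash
python3 -c "
from h import *
im,_,_=snap('scene','scene2')
goto([(-20,0,195),(-10,0,195)])
a=cv2.resize(im[40:220,280:480],None,fx=3,fy=3);cv2.imwrite('pics/c2.png',a)"
```

```text
t 3.65 box [-28.4  -0.7 193.1] F [-0.8 -0.4 -0.4]
(-20, 0, 195) [ 0.002  0.028 -0.006]
(-10, 0, 195) [ 0.002  0.061 -0.006]
turn 9.785664261502996e-05
```

View pics/c2.png

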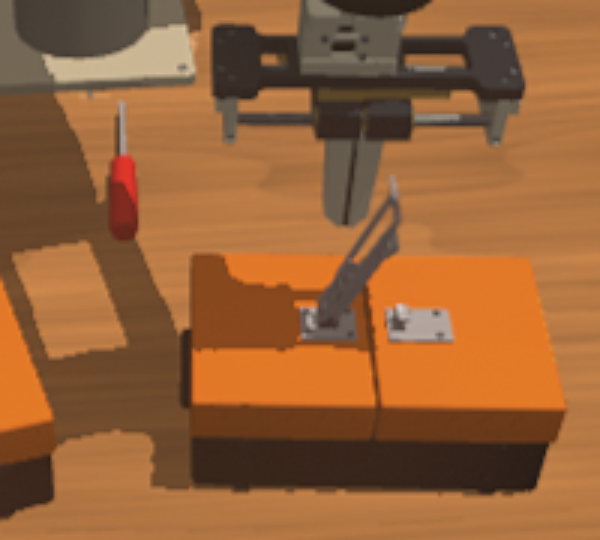

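The loop has left the finger and is swinging over at crop (390,200), and the lever is still leaning. I take another look to check that it lands.

Call:
drive_tool([
  {"jaw": 0,"tx": 0,"ty": 0,"tz": -0.1,"turn": 0},
  {"jaw": 0,"tx": 0,"ty": 0,"tz": -0.2,"turn": 0},
  {"jaw": 0,"tx": 0,"ty": 0,"tz": -0.2,"turn": 0},
  {"jaw": 0,"tx": 0,"ty": 0,"tz": -0.2,"turn": 0},
])

```text
t: 4.05
tool_pos: [0.5756, 0.1531, 0.2541]
orientation: [0.165, 3.135, 0.001]
force: [-0.4, 0.3, -0.8]
opening: 0.0004
```

```bash
python3 -c "
from h import *
im,_,_=snap('scene','scene3');im2,_,_=snap('side','side3')
goto([(-20,0,195),(-10,0,195)])
a=cv2.resize(im[70:220,330:480],None,fx=3.6,fy=3.6);cv2.imwrite('pics/c3.png',a)
a=cv2.resize(im2[180:400,240:440],None,fx=2.7,fy=2.7);cv2.imwrite('pics/d3.png',a)
for n in('scene3','side3'):
  W,im=cloud(n); q=W-C; X=q@ex*1e3;Y=q@ey*1e3;Z=q[...,2]*1e3
  for z0 in range(98,192,6):
    k=(abs(X)<120)&(abs(Y)<25)&(Z>=z0)&(Z<z0+6)
    if k.sum(): print(z0,k.sum(),np.percentile(X[k],[2,25,50,75,98]).round(0),np.percentile(Y[k],[2,50,98]).round(0))
"
```

```text
t 4.15 box [-29.1  -0.3 251.9] F [ 0.6 -0.  -1. ]
(-20, 0, 195) [0.001 0.03  0.19 ]
(-10, 0, 195) [0.001 0.064 0.19 ]
turn -0.00013646802375233752
98 136 [-49.  17.  43.  51.  59.] [-17.  -4.  17.]
104 60 [-40.   4.  23.  29.  53.] [-17.  -2.  15.]
110 64 [-39. -35.   6.  18.  26.] [-17.  -1.  17.]
116 50 [-36. -30.  -2.   4.  11.] [-16.  -8.  16.]
122 36 [-34. -30. -17.  -8.  -3.] [-17. -10.  13.]
128 32 [-31. -28. -23. -20. -15.] [-17. -10.  10.]
134 40 [-29. -27. -25. -20. -14.] [-13.  -7.  12.]
140 37 [-25. -21. -17. -14. -11.] [-10.   1.  11.]
146 24 [-22. -17. -12. -10.  -6.] [-10.  -3.  11.]
152 16 [-10.  -9.  -8.  -7.  -5.] [-10.  -3.   9.]
158 14 [-7. -6. -5. -4. -3.] [-9. -0.  9.]
164 16 [-5. -3. -3. -2.  1.] [-11.  -4.  12.]
170 31 [-2. -0.  2.  3.  7.] [-12.  -1.  11.]
176 17 [1. 5. 6. 7. 8.] [-11.  -1.  10.]
98 279 [-23.  46.  51.  57.  62.] [-15.   1.  16.]
104 160 [-24.  23.  27.  32.  59.] [-16.   1.  17.]
110 73 [-22.  14.  19.  22.  28.] [-16.   4.  17.]
116 66 [-19.   3.   6.   9.  14.] [-16.  -5.  17.]
122 74 [-17. -11.  -6.  -3.   2.] [-16.  -5.  17.]
128 57 [-26. -21. -17. -14. -11.] [-16.  11.  17.]
134 17 [-24. -23. -22. -10.  -9.] [-13.   4.  14.]
140 10 [-18. -14.  -8.  -6.  -6.] [-8.  0. 10.]
146 19 [-20. -18. -15.  -5.  -3.] [-9.  2. 10.]
152 2 [-3. -3. -2. -2. -2.] [-2.  3.  8.]
164 1 [2. 2. 2. 2. 2.] [12. 12. 12.]
170 55 [ 3.  5.  7. 11. 12.] [-11.  -0.  11.]
176 25 [ 8.  9. 10. 11. 12.] [-11.   1.  11.]
```

View pics/c3.png

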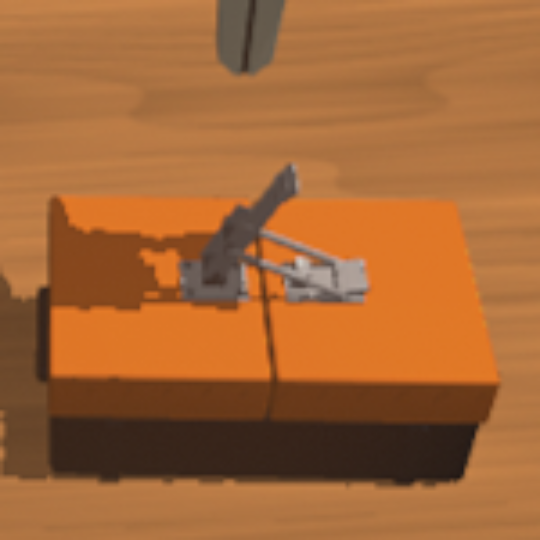

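View pics/d3.png

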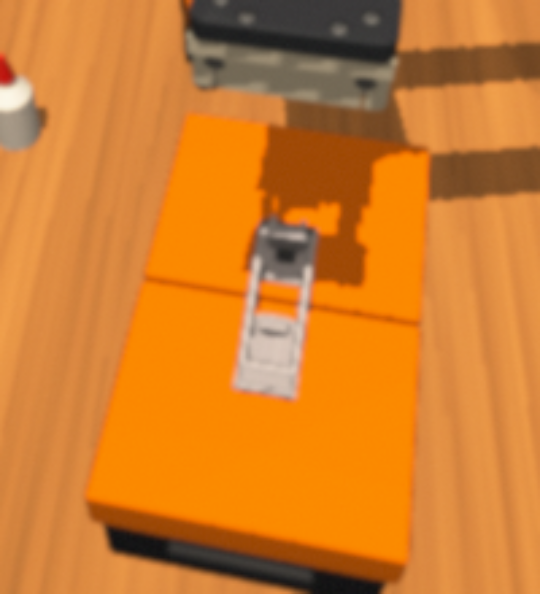

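The loop is down: its bar and tab lie on the lid past the keeper at crop (350,275), and the lever is still at about 2.0 rad. Next I go over to the keeper side of the lever.

Call:
drive_tool([
  {"jaw": 0,"tx": 0,"ty": 0.12,"tz": 0,"turn": 0},
  {"jaw": 0,"tx": 0,"ty": 0.25,"tz": 0,"turn": 0},
  {"jaw": 0,"tx": 0,"ty": 0.25,"tz": 0,"turn": 0},
  {"jaw": 0,"tx": 0,"ty": 0.25,"tz": 0.15,"turn": 0},
  {"jaw": 0,"tx": 0,"ty": 0.25,"tz": 0.3,"turn": 0},
  {"jaw": 0,"tx": 0,"ty": 0.25,"tz": 0.3,"turn": 0},
  {"jaw": 0,"tx": 0,"ty": 0.25,"tz": 0.3,"turn": 0},
])

```text
t: 4.85
tool_pos: [0.5815, 0.2272, 0.1619]
orientation: [-0.165, -3.133, 0.002]
force: [0.1, -0.5, 0.2]
opening: 0.0005
```

```bash
python3 -c "
from h import *
im,_,_=snap('scene','scene4')
goto([(10,0,160),(-12,0,162),(-35,0,162),(-52,0,157),(-65,0,148),(-75,0,133)])
a=cv2.resize(im[70:220,330:480],None,fx=3.6,fy=3.6);cv2.imwrite('pics/c4.png',a)"
```

```text
t 4.9 box [ 46.1  -1.2 164.5] F [-0.1  0.1  0.3]
(10, 0, 160) [ 0.004 -0.12   0.015]
(-12, 0, 162) [ 0.004 -0.194  0.008]
(-35, 0, 162) [ 0.004 -0.27   0.008]
(-52, 0, 157) [ 0.004 -0.327  0.025]
(-65, 0, 148) [ 0.004 -0.37   0.055]
(-75, 0, 133) [ 0.004 -0.404  0.105]
turn -0.00015290678826624646
```

View pics/c4.png

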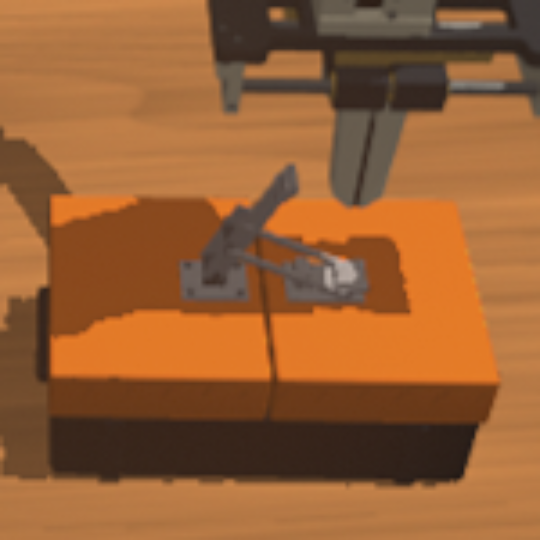

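The finger is at crop (357,200), in front of the lever's closing face, and the loop is undisturbed. I push the lever to about 0.9 rad and look there.

Call:
drive_tool([
  {"jaw": 0,"tx": 0.004,"ty": -0.06,"tz": 0.01,"turn": 0},
  {"jaw": 0,"tx": 0.004,"ty": -0.1,"tz": 0.01,"turn": 0},
  {"jaw": 0,"tx": 0.004,"ty": -0.13,"tz": 0.01,"turn": 0},
  {"jaw": 0,"tx": 0.004,"ty": -0.16,"tz": 0.01,"turn": 0},
  {"jaw": 0,"tx": 0.004,"ty": -0.194,"tz": 0.01,"turn": 0},
  {"jaw": 0,"tx": 0.004,"ty": -0.22,"tz": 0.01,"turn": 0},
  {"jaw": 0,"tx": 0.004,"ty": -0.245,"tz": 0.01,"turn": 0},
  {"jaw": 0,"tx": 0.004,"ty": -0.27,"tz": 0.01,"turn": 0},
  {"jaw": 0,"tx": 0.004,"ty": -0.3,"tz": 0.015,"turn": 0},
  {"jaw": 0,"tx": 0.004,"ty": -0.327,"tz": 0.025,"turn": 0},
  {"jaw": 0,"tx": 0.004,"ty": -0.327,"tz": 0.025,"turn": 0},
])

```text
t: 6.0
tool_pos: [0.571, 0.1292, 0.1549]
orientation: [-0.166, -3.136, 0.001]
force: [-0.2, 1.1, 0.3]
opening: 0.0005
```

```bash
python3 -c "
from h import *
im,_,_=snap('scene','scene5');im2,_,_=snap('side','side5')
goto([(-58,0,154),(-65,0,148),(-70,0,141),(-75,0,133),(-78,0,125),(-80,0,118),(-80,0,114)])
a=cv2.resize(im[70:220,330:480],None,fx=3.6,fy=3.6);cv2.imwrite('pics/c5.png',a)
a=cv2.resize(im2[180:400,240:440],None,fx=2.7,fy=2.7);cv2.imwrite('pics/d5.png',a)"
```

```text
t 6.1 box [-52.3   0.6 155.4] F [ 0.4  0.6 -0.4]
(-58, 0, 154) [-0.002 -0.019  0.005]
(-65, 0, 148) [-0.002 -0.042  0.025]
(-70, 0, 141) [-0.002 -0.059  0.048]
(-75, 0, 133) [-0.002 -0.076  0.075]
(-78, 0, 125) [-0.002 -0.086  0.101]
(-80, 0, 118) [-0.002 -0.092  0.125]
(-80, 0, 114) [-0.002 -0.092  0.138]
turn -0.0002418483910202092
```

View pics/c5.png

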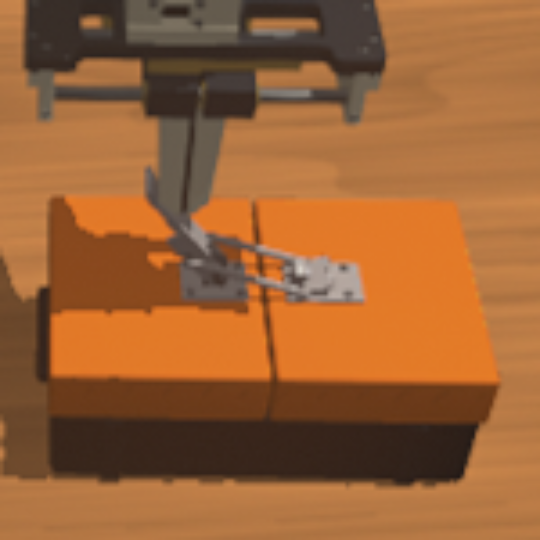

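View pics/d5.png

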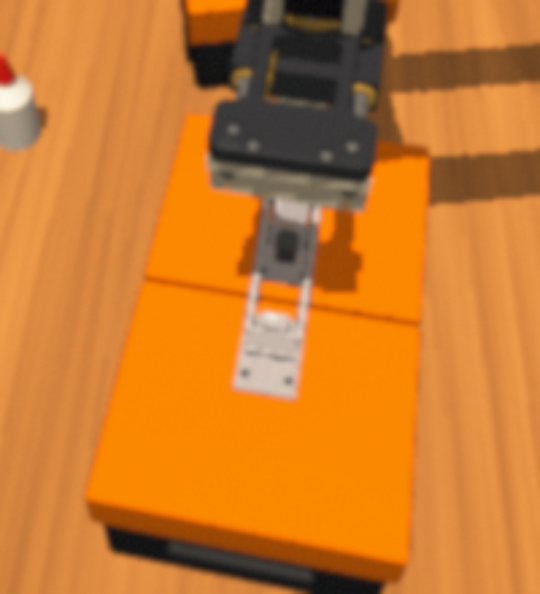

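The lever is at about 1.0 rad and the loop's bar has drawn in behind the keeper, at crop (305,275). I carry on down along the arc.

Call:
drive_tool([
  {"jaw": 0,"tx": -0.002,"ty": -0.025,"tz": 0.007,"turn": 0},
  {"jaw": 0,"tx": -0.002,"ty": -0.045,"tz": 0.025,"turn": 0},
  {"jaw": 0,"tx": -0.002,"ty": -0.065,"tz": 0.048,"turn": 0},
  {"jaw": 0,"tx": -0.002,"ty": -0.085,"tz": 0.075,"turn": 0},
  {"jaw": 0,"tx": -0.002,"ty": -0.095,"tz": 0.1,"turn": 0},
  {"jaw": 0,"tx": -0.002,"ty": -0.105,"tz": 0.12,"turn": 0},
  {"jaw": 0,"tx": -0.002,"ty": -0.105,"tz": 0.13,"turn": 0},
  {"jaw": 0,"tx": -0.002,"ty": -0.105,"tz": 0.135,"turn": 0},
  {"jaw": 0,"tx": -0.002,"ty": -0.105,"tz": 0.135,"turn": 0},
])

```text
t: 7.0
tool_pos: [0.5686, 0.0992, 0.115]
orientation: [-0.164, -3.137, 0.0]
force: [-0.5, -0.4, 0.6]
opening: 0.0003
```

```bash
python3 -c "
from h import *
im,_,_=snap('scene','scene6')
goto([(-84,0,114),(-84,0,112)])
a=cv2.resize(im[70:220,330:480],None,fx=3.6,fy=3.6);cv2.imwrite('pics/c6.png',a)"
```

```text
t 7.05 box [-83.1  -0.2 115.3] F [-0.2  0.1  0.1]
(-84, 0, 114) [ 0.001 -0.003  0.004]
(-84, 0, 112) [ 0.001 -0.003  0.011]
turn 1.4810755908713596e-05
```

View pics/c6.png

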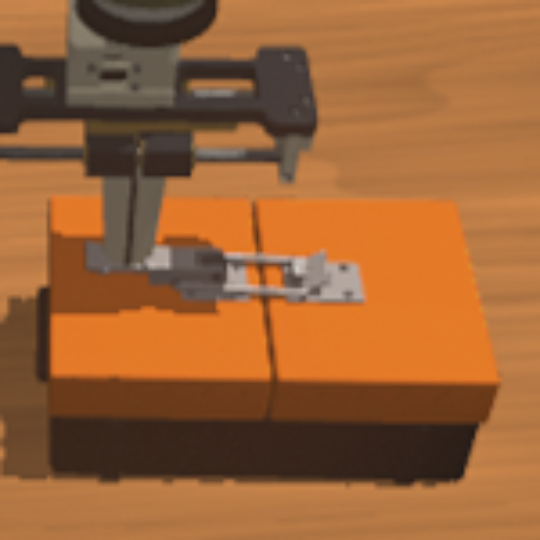

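The lever appears flat and the loop taut. I press lightly once more and then lift away.

Call:
drive_tool([
  {"jaw": 0,"tx": 0,"ty": 0,"tz": 0.007,"turn": 0},
  {"jaw": 0,"tx": 0,"ty": 0,"tz": 0.01,"turn": 0},
  {"jaw": 0,"tx": 0,"ty": 0,"tz": 0.01,"turn": 0},
])

```text
t: 7.35
tool_pos: [0.5693, 0.0993, 0.114]
orientation: [0.164, 3.136, 0.0]
force: [-4.1, -0.7, 10.0]
opening: 0.0005
```

Call:
drive_tool([
  {"jaw": 0,"tx": 0,"ty": 0,"tz": -0.1,"turn": 0},
  {"jaw": 0,"tx": 0,"ty": 0,"tz": -0.25,"turn": 0},
  {"jaw": 0,"tx": 0,"ty": 0,"tz": -0.4,"turn": 0},
  {"jaw": 0,"tx": 0.3,"ty": 0,"tz": -0.5,"turn": 0},
  {"jaw": 0,"tx": 0.5,"ty": 0,"tz": -0.5,"turn": 0},
  {"jaw": 0,"tx": 0.5,"ty": 0,"tz": -0.5,"turn": 0},
  {"jaw": 0,"tx": 0.5,"ty": 0,"tz": -0.5,"turn": 0},
  {"jaw": 0,"tx": 0.5,"ty": 0,"tz": -0.5,"turn": 0},
])

```text
t: 8.15
tool_pos: [0.4193, 0.1152, 0.2633]
orientation: [0.163, 3.134, 0.001]
force: [0.4, -0.8, -0.1]
opening: 0.0005
```

```bash
python3 -c "
from h import *
im,_,_=snap('scene','scene7');im2,_,_=snap('side','side7')
goto([])
a=cv2.resize(im[70:270,150:480],None,fx=2.4,fy=2.4);cv2.imwrite('pics/c7.png',a)
a=cv2.resize(im2[180:400,240:440],None,fx=2.7,fy=2.7);cv2.imwrite('pics/d7.png',a)
for n in('scene7','side7'):
  W,im=cloud(n); q=W-C; X=q@ex*1e3;Y=q@ey*1e3;Z=q[...,2]*1e3
  for x0 in range(-115,60,10):
    k=(X>=x0)&(X<x0+10)&(abs(Y)<20)&(Z>97)&(Z<230)
    if k.sum(): print(x0,k.sum(),np.percentile(Z[k],[2,50,98]).round(1))
"
```

```text
t 8.25 box [-83.2 149.  262.4] F [-0.3  0.1 -0.4]
turn -3.070829743285205e-07
-115 26 [ 97.4 114.5 117.2]
-105 42 [107.4 113.7 116.7]
-95 30 [105.  112.7 115.9]
-85 35 [106.7 113.3 114.9]
-75 45 [102.4 112.2 115.5]
-65 52 [100.1 112.4 115.5]
-55 63 [ 97.1 111.  116.3]
-45 56 [ 99.4 108.5 114.4]
-35 64 [ 97.3 110.2 114.5]
-25 31 [ 97.4 102.3 105.7]
-15 21 [ 98.3 102.8 105.1]
-5 28 [ 98.4 101.3 105.4]
5 28 [ 97.3 102.3 111.5]
15 51 [ 98.3 104.4 110.1]
25 52 [ 97.4 106.7 110.5]
35 14 [ 97.   97.7 105.3]
45 12 [97.2 97.5 98.5]
55 5 [97.1 97.8 98.2]
-115 17 [113.1 115.3 116.7]
-105 76 [111.3 113.6 116.4]
-95 62 [111.2 112.6 114. ]
-85 55 [111.2 112.7 114.1]
-75 61 [110.7 112.7 114.3]
-65 59 [111.  112.5 114.1]
-55 101 [103.1 112.  114.2]
-45 87 [ 97.8 111.1 114.5]
-35 109 [101.5 111.1 113.5]
-25 99 [ 97.3 103.7 112.1]
-15 51 [ 97.  102.  104.5]
-5 33 [100.1 102.3 104.4]
5 37 [ 99.7 101.4 103.2]
15 107 [ 99.1 102.8 109.4]
25 103 [ 97.4 104.7 108.4]
35 62 [ 97.  107.9 110. ]
45 18 [97.1 97.5 97.9]
55 9 [97.1 97.2 98.4]
```

View pics/c7.png

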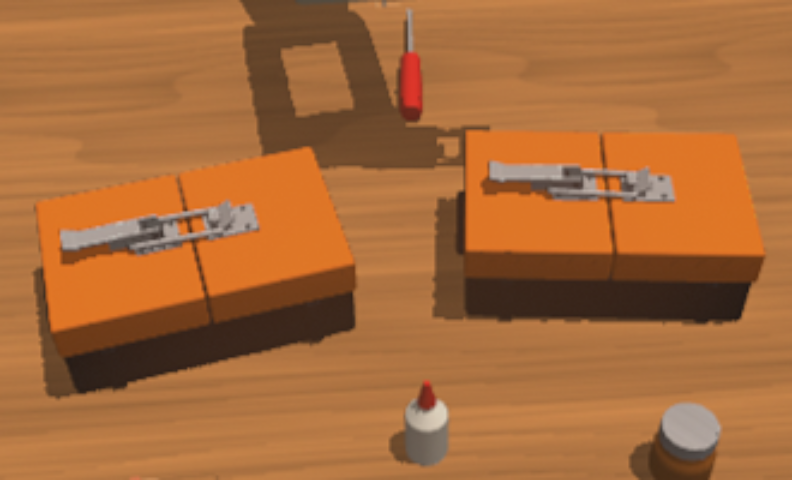

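View pics/d7.png

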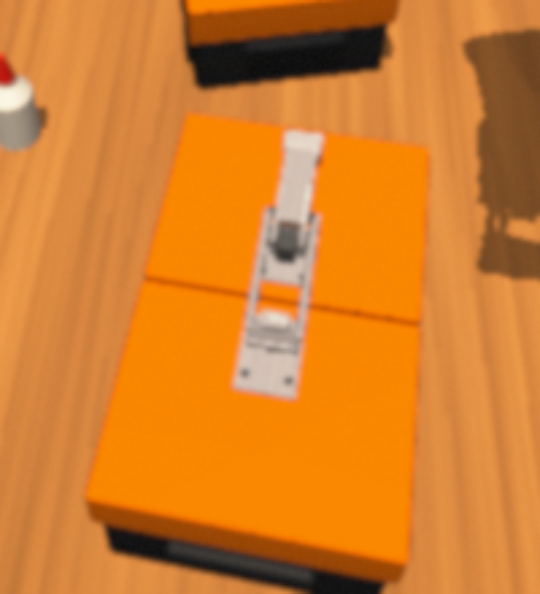

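The latch now looks the same as the one on the fastened box: lever flat from (495,170), loop over the keeper at (640,182). The bottle and the other box are untouched and the arm is clear, so I hand in.

```bash
python3 -c "
from h import *
print(robot.close_job())"
```

```text
the job is handed in; nothing more can be done
None
```

The unfastened toolbox is now latched, and I handed the job in at about 8.3 s of the 42 s allowed.

- **What I did:** with the closed fingers I pushed the loop over until it fell behind the keeper. The lever stayed at about 2.0 rad until then. I then swung the lever back along its arc, pressed it flat with about 10 N, and lifted clear.
- **Last checks:** after the arm let go, depth readings from both outside cameras showed the lever lying flat, with its top at about 112–116 mm. The loop wires sat low and the end bar was at the keeper, the same look as the fastened box. The other toolbox and the glue bottle looked unmoved, and the wrist force was near zero.
- **Limits of the checks:** no check failed. The two cameras disagreed by about 2–4 mm along the box, within or near their calibration. The bar's position under the lip was judged from the pictures and not measured exactly.

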